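# Centre the bell housing on the spray turntable

### The arm

A 6-joint arm with a two-finger parallel gripper is mounted at the origin on the work surface. World frame = base frame: x ahead of the robot, y to its left, z up, the work surface at z = 0. Lengths are in m, angles in rad, forces in N, time in s.
With the tool pointing down it reaches from about 0.35 to 0.975 m from the base axis. Payload 7.1 kg.
Tool frame: the origin (TCP) lies midway between the tips of the shut fingers; the grasp point (between the pads) lies 19 mm behind it; z points along the fingers, x is the direction in which the jaws open and shut, and the axes are right-handed (so a half turn about z gives the same grasp; the last joint's range is limited). The gripper opens to 88 mm and grips with 3 to 60 N. Pads are 20 mm wide; open, the fingers measure 115 mm over their backs; the gripper's body (75 mm by 178 mm) begins 61 mm behind the grasp point.
Start: joints at [-1.245, 0.423, 1.63, -0, 1.089, -0.019], TCP at [0.211, -0.588, 0.223] pointing down, gripper open.
Joint ranges: [-3, 3], [-0.9, 2.11], [0.09, 2.58], [-1.31, 4.45], [0.11, 2.69], [-2.54, 2.54]. Speed limits (rad/s): [2.39, 2.39, 3.01, 3.14, 3.14, 3.14].

### API

Orientations are given as a unit quaternion [w, x, y, z].
In Python, from station import move_pose, movel, movej, command_gripper, wait, inverse_kinematics, read_camera, camera_info, MotionError, job_done, get_time, get_joint_pos, get_qvel, get_effort, get_tcp_pos, get_ee_rot, get_ft_force, get_ft_torque, get_grip_width gives the robot as it stands. Calls block until the motion is done:
- move_pose(position, orientation): joint-space move of the TCP to a pose.
- movel(position, frame=None, v=0.15, until_force=None): straight line of the TCP; frame=None keeps the orientation; v is the mean speed in m/s. With until_force (N) it stops when the force on the tool has changed by that much, and returns True; else False.
- movej(angles): joint-space move.
- command_gripper(opening): opening from 0.0 (shut) to 1.0 (fully open); the grip force is fixed at half the most; returns when the fingers have stopped.
- wait(seconds).
- inverse_kinematics(position, orientation): joint angles nearest the present ones, or None.
- read_camera(name): name is "side" or "top" or "wrist"; returns the picture (400x640x3 uint8, red, green, blue); there is no depth.
- camera_info(name): a dict with "intrinsics" (3x3 intrinsics, pixels), "T" (4x4, takes a point from camera to world coordinates); the wrist camera has in their place "tool_from_camera" (4x4, takes a point from camera to tool coordinates, whose origin is the TCP and whose axes are the tool frame's). Camera axes: x right, y up, looking along -z (the intrinsics and any distortion apply to the point x, -y, -z); pixel columns grow to the right and rows downward; lengths in m; the calibration is good to about 2 mm. The wrist camera is an equidistant fisheye: a pixel r from the principal point sees the ray r / f radians off the axis. A picture is of the moment at which its call begins: read the wrist's pose just before it. camera_info takes no time and is no camera call.
A pose or a line that the arm cannot do raises MotionError and nothing moves.
- job_done(): hands the job in, once; it reports no verdict.
Readings, each from a call of its own:
- get_time(): time.
- get_joint_pos(): joint angles.
- get_qvel(): joint speeds.
- get_effort(): joint torques, N m.
- get_tcp_pos(): TCP position.
- get_ee_rot(): TCP orientation.
- get_ft_force(): force on the tool from outside, world axes, zero at the start.
- get_ft_torque(): the same for the moment, N m.
- get_grip_width(): opening from 0.0 (shut) to 1.0 (fully open).
Only numpy, scipy, OpenCV 4.12 (cv2) and the standard library are available. Lean on these libraries where they do the work, as an engineer would, in place of code of your own. Each camera call takes 0.05 s, during which the arm holds its last target. There are 200 camera calls.

### The job

The bell-shaped housing on the little spray turntable stands off-centre on the narrow stem of its plug and would wobble round when it is spun for spraying. Tap it lightly with the fingers until it stands in the middle of the turntable's plate, within about 5 mm, then take the hand away. Do not grip or lift it, do not touch its threaded neck, do not tip it over, and leave everything else on the table alone.

Things in the scene. Friction and masses are not known exactly. Their poses are not given: they have to be found in the camera images.
- bell: Grey metal bell, mouth down, on the turntable's plate on the narrow stem of a pale masking plug. Origin: centre of the stem's foot; z up the axis. Heights above it: stem 0-13 mm (24 mm wide), straight skirt 16-60 mm (98 mm wide), shoulder to 98 mm, neck to 116 mm. 0.3-0.5 kg, top-heavy. Pushed slowly (2-3 cm/s) on the skirt it slides with 1-6 N and stops with the finger; a brisk push topples it.
- neck: The bell's threaded brass neck, 24 mm diameter, 18 mm tall, on top of the bell; origin at the centre of its lower end, 98 mm above the bell's origin. Not to be touched.
- turntable: Small round spray turntable, fixed to the table: dark foot 140 mm wide, a column, and a round steel plate 124 mm wide, 10 mm thick, its top 70 mm above the table, engraved with concentric rings (outermost 115 mm wide). Origin: on the axis, on the table. The plate can turn, with slight drag (0.02 N m).
- plate_mid (a point): Centre of the top face of the turntable's plate, 70 mm above the table: the axis it spins about.
- bell_waiting: A second, same bell without plug, waiting mouth down on the table: 98 mm diameter, 100 mm tall. Origin at the centre of its underside. Leave alone.
- mix_cup: Clear plastic mixing cup, 88 mm diameter, 105 mm tall, light (60 g). Origin at the centre of its underside. Leave alone.
- paint_pot: Aluminium paint pot with lid, 68 mm diameter, 89 mm tall. Origin at the centre of its underside. Leave alone.
- wrench: Steel spanner lying flat, 160 mm long along its x. Origin at mid-length, at its underside. Leave alone.
- air_cap: Brass spray-gun air cap, 36 mm diameter, 20 mm tall. Origin at the centre of its underside. Leave alone.
- brush: Cleaning brush lying flat, 170 mm long along its x. Origin at its underside. Leave alone.
- polish_tin: Flat round steel tin, 69 mm diameter, 29 mm tall. Origin at the centre of its underside. Leave alone.

How it is judged:
By the outcome, as a careful person would: the job done as asked, in the order asked, and still so for the second after the job is handed in, with the robot touching nothing.
It also fails if it takes over 67 s, if anything falls off the work surface, if the arm or the gripper's body presses on something with over 40 N, if the wrist force passes 120 N, or if a joint passes its speed limit or range.

## Working session

There is one attempt and no reset: what is moved stays moved. The work goes in short steps, each a Python script; the robot and the scene stay as the last script left them, time stands still between calls to the robot, and variables do not carry over. Pictures are saved under pics/ and viewed, on a budget of 10 in all, crops included, one or two more only if the job needs it, and the job is handed in when it is done.

```bash
mkdir -p pics; python3 - <<'E'
from station import *
import cv2,numpy as np
np.set_printoptions(precision=4,suppress=True)
for n in ("side","top"):
    im=read_camera(n); cv2.imwrite(f"pics/{n}0.png",im[:,:,::-1]); print(n,camera_info(n))
print(camera_info("wrist"),get_time(),get_ee_rot())
E
```

```text
side {'intrinsics': array([[393.2766,   0.    , 326.8783],
       [  0.    , 393.2766, 205.2764],
       [  0.    ,   0.    ,   1.    ]]), 'T': array([[-0.7461,  0.4666, -0.475 ,  0.1583],
       [-0.6657, -0.5364,  0.5187,  0.5506],
       [-0.0127,  0.7032,  0.7108,  0.7771],
       [ 0.    ,  0.    ,  0.    ,  1.    ]])}
top {'intrinsics': array([[387.0973,   0.    , 317.5265],
       [  0.    , 387.0973, 198.2218],
       [  0.    ,   0.    ,   1.    ]]), 'T': array([[ 0.0166,  0.9933, -0.1141,  0.4865],
       [-0.9992,  0.0122, -0.0388,  0.0636],
       [-0.0371,  0.1146,  0.9927,  0.9301],
       [ 0.    ,  0.    ,  0.    ,  1.    ]])}
{'intrinsics': array([[309.7069,   0.    , 313.9409],
       [  0.    , 309.7069, 200.8575],
       [  0.    ,   0.    ,   1.    ]]), 'tool_from_camera': array([[ 1.    ,  0.0004,  0.    , -0.0003],
       [ 0.0004, -0.9605, -0.2782, -0.077 ],
       [-0.0001,  0.2782, -0.9605, -0.161 ],
       [ 0.    ,  0.    ,  0.    ,  1.    ]])} 0.1 [-0.0004  0.8179 -0.5753 -0.0006]
```

View pics/top0.png

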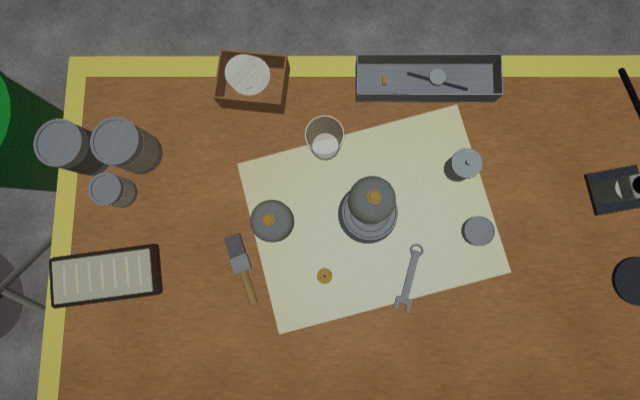

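View pics/side0.png

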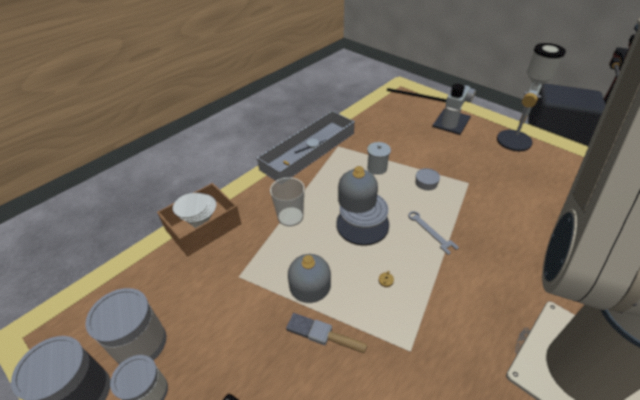

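The top view shows the bell at about (372,200), neck (374,197), on the turntable around (368,212). The side view shows the bell at (358,188). The cup is at (324,138), the pot at (466,164) and the second bell at (272,220). I'll enlarge both crops in one picture.

```bash
python3 - <<'E'
import cv2,numpy as np
a=cv2.imread("pics/top0.png")[170:250,330:410]; b=cv2.imread("pics/side0.png")[160:250,325:400]
a=cv2.resize(a,None,fx=5,fy=5,interpolation=cv2.INTER_CUBIC);b=cv2.resize(b,None,fx=5,fy=5,interpolation=cv2.INTER_CUBIC)
o=np.zeros((450,790,3),np.uint8);o[:400,:400]=a;o[:450,410:785]=b
cv2.imwrite("pics/z0.png",cv2.convertScaleAbs(o,alpha=1.5))
E
```

```text
(no output)
```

View pics/z0.png

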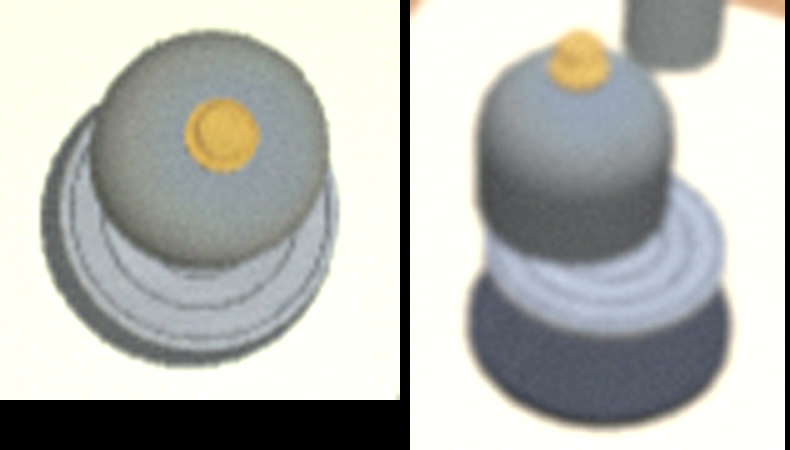

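```bash
cat >h.py <<'E'
import numpy as np,cv2
from scipy.optimize import least_squares
from station import *
np.set_printoptions(precision=4,suppress=True)
def ray(cam,px):
    c=camera_info(cam);K=c["intrinsics"];T=c["T"]
    d=np.linalg.inv(K)@[px[0],px[1],1]; return T[:3,3],T[:3,:3]@(d*[1,-1,-1])
def at(cam,px,z):
    o,d=ray(cam,px); return (o+d*(z-o[2])/d[2])[:2]
def proj(cam,P):
    c=camera_info(cam);K=c["intrinsics"];T=c["T"]
    q=(np.asarray(P)-T[:3,3])@T[:3,:3]; q=q*[1,-1,-1]; p=q@K.T; return p[:,:2]/p[:,2:]
a=np.linspace(0,2*np.pi,361)
def circ(c,r,z): return np.c_[c[0]+r*np.cos(a),c[1]+r*np.sin(a),0*a+z]
def skirt(c): return np.vstack([circ(c,.049,.086),circ(c,.049,.130)])
def crop(p,x0,y0,off=0): return np.array([(x0+(u-off+.5)/5-.5,y0+(v+.5)/5-.5) for u,v in p])
def circfit(cam,pts,r,z):
    P=np.array([at(cam,p,z) for p in pts])
    return least_squares(lambda c:np.hypot(*(P-c).T)-r,P.mean(0))
def ext(cam,c,f,m,off=None):  # m: (l,r,b)
    p=proj(cam,f(c));e=[p[:,0].min(),p[:,0].max(),p[:,1].max()]
    return np.array([x-y for x,y in zip(e,m) if y is not None])
E
python3 - <<'E'
from h import *
pl=crop([(60,205),(80,281),(125,328),(200,350),(270,330),(315,285),(338,210)],330,170)
s=circfit("top",pl,.062,.07);print("plate top",s.x,s.fun)
ps=crop([(485,235),(725,245),(700,300),(655,325)],325,160,410)
s=circfit("side",ps,.062,.07);print("plate side",s.x,s.fun)
q=crop([(92,130),(329,150),(210,268)],330,170);m=[q[0,0],q[1,0],q[2,1]]
s=least_squares(lambda c:ext("top",c,skirt,m),[.5,-.07]);print("bell top",s.x,s.fun)
q=crop([(475,200),(672,150),(575,265)],325,160,410);m=[q[0,0],q[1,0],q[2,1]]
s=least_squares(lambda c:ext("side",c,skirt,m),[.5,-.07]);print("bell side",s.x,s.fun)
print("neck top",at("top",crop([(224,131)],330,170)[0],.186),"side",at("side",crop([(580,48)],325,160,410)[0],.186))
for n,p,z in[("cup",(324,122),.105),("pot",(467,163),.089),("bell2",(269,219),.116),("tin",(479,230),.029)]: print(n,at("top",p,z))
q0=get_joint_pos();print(q0)
E
```

```text
plate top [ 0.5577 -0.018 ] [-0.0008 -0.0004  0.0003  0.0005 -0.0001 -0.0008 -0.0003]
plate side [ 0.557  -0.0208] [-0.002  -0.0018 -0.0006  0.0006]
bell top [ 0.5794 -0.0181] [-0.5051  0.4746 -0.0071]
bell side [ 0.5799 -0.0207] [-0.5613  0.5402 -0.054 ]
neck top [ 0.5781 -0.0169] side [ 0.5761 -0.0169]
cup [0.75   0.0844]
pot [ 0.6645 -0.2283]
bell2 [0.5346 0.1974]
tin [ 0.5215 -0.272 ]
[-1.245   0.4238  1.6306  0.      1.0886 -0.019 ]
```

Plate centre is about (0.5575, -0.019) and the bell about (0.579, -0.019), so it needs about 22 mm towards the robot. I'll push from the far side, low on the skirt, with two part-open fingers and the tool leaned away from the neck.

```bash
cat >>h.py <<'E'
from scipy.spatial.transform import Rotation as Ro
def quat(t,psi=0.):   # lean t away from push; push direction -x turned by psi
    s,c=np.sin(t),np.cos(t)
    R=np.array([[0,-c,-s],[-1,0,0],[0,s,-c]])
    q=(Ro.from_euler('z',psi)*Ro.from_matrix(R)).as_quat(); return np.r_[q[3],q[:3]]
E
python3 - <<'E'
from h import *
q=quat(np.radians(20));Y=-.019
command_gripper(.4)
move_pose([.675,Y,.33],q); movel([.675,Y,.089],v=.1)
print(get_tcp_pos(),get_grip_width(),get_time(),get_ft_force())
a=read_camera("top")[170:250,330:410,::-1];b=read_camera("side")[100:250,310:430,::-1]
a=cv2.resize(a,None,fx=4,fy=4,interpolation=2);b=cv2.resize(b,None,fx=3.5,fy=3.5,interpolation=2)
o=np.zeros((530,750,3),np.uint8);o[:320,:320]=a;o[:525,330:750]=b
cv2.imwrite("pics/z1.png",cv2.convertScaleAbs(o,alpha=1.5))
E
```

```text
[ 0.6752 -0.019   0.0894] 0.39738139523569566 6.2333 [-0.831  -0.053  -0.5323]
```

View pics/z1.png

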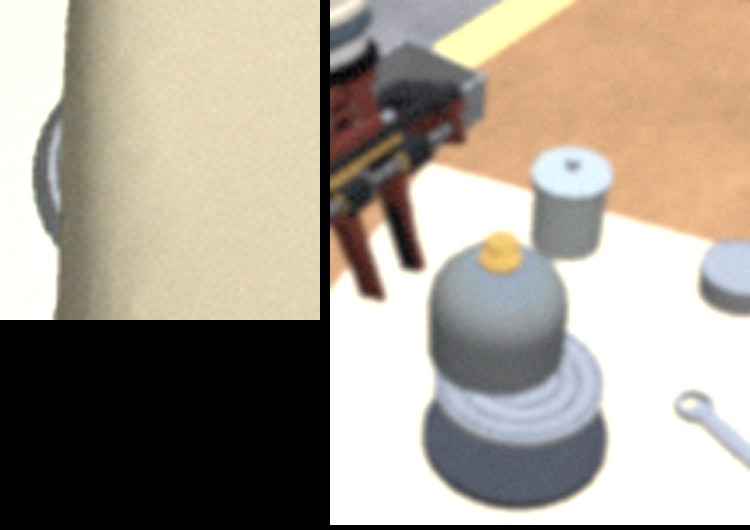

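The fingers are low behind the bell and clear of everything, and the side camera still sees the bell and plate. I'll push to about 8 mm short of the target.

```bash
cat >>h.py <<'E'
def look(n):
    b=cv2.resize(read_camera("side")[155:250,320:405,::-1],None,fx=6,fy=6,interpolation=2)
    cv2.imwrite(f"pics/{n}.png",cv2.convertScaleAbs(b,alpha=1.5))
E
python3 - <<'E'
from h import *
Y=-.019
movel([.648,Y,.089],v=.04)
f0=get_ft_force()
for x in np.arange(.644,.6215,-.004):
    movel([x,Y,.089],v=.012); print(get_tcp_pos(),get_ft_force()-f0)
print(get_time()); look("z2")
E
```

```text
[ 0.644 -0.019  0.089] [-0.0961  0.7595 -0.0926]
[ 0.64   -0.019   0.0891] [-0.4214  0.8624  0.0873]
[ 0.636 -0.019  0.089] [-0.6358  1.8484 -0.9146]
[ 0.6321 -0.019   0.0891] [-0.1098  1.8933 -0.9031]
[ 0.6281 -0.019   0.0891] [ 1.9588  1.1525 -0.0964]
[ 0.6237 -0.019   0.0889] [1.058  0.9555 0.4763]
10.0583
```

View pics/z2.png

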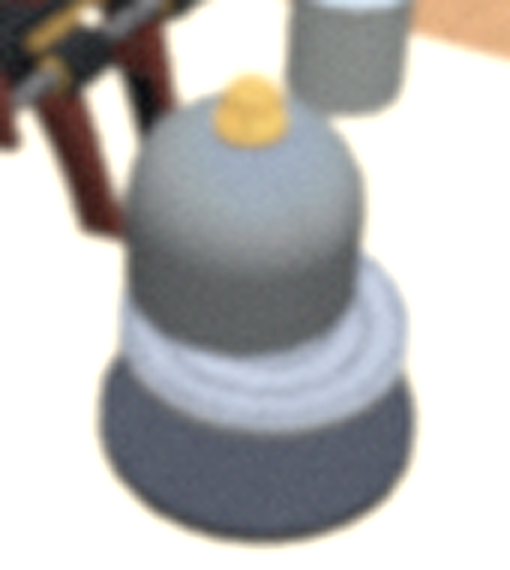

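```bash
cat >>h.py <<'E'
def side_bell(l,r,b,x0=320,y0=155,s=6):
    m=[x0+(l+.5)/s-.5,x0+(r+.5)/s-.5,y0+(b+.5)/s-.5]
    k=least_squares(lambda c:ext("side",c,skirt,m),[.56,-.02]);return k.x,k.fun
E
python3 - <<'E'
from h import *
print(side_bell(127,360,355), side_bell((475-410)/5*6+30,(672-410)/5*6+30,265*1.2+30))
p=proj("side",[[.5575,-.019,.07],[.579,-.019,.186],[.5575,-.019,.186]]); print((p-[320,155])*6)
E
```

```text
(array([ 0.5723, -0.0224]), array([-0.9632,  0.9258, -0.0929])) (array([ 0.58  , -0.0207]), array([-0.5602,  0.5391, -0.0539]))
[[257.16   314.5506]
 [229.0402  79.4501]
 [272.9719 103.0921]]
```

The bell has moved about 8 mm with contact at a TCP x of about 0.632. I'll continue to 0.612, then back off and look from the top camera.

```bash
cat >>h.py <<'E'
def pair(n):
    a=cv2.resize(read_camera("top")[170:250,330:410,::-1],None,fx=5,fy=5,interpolation=2)
    b=cv2.resize(read_camera("side")[160:250,325:400,::-1],None,fx=5,fy=5,interpolation=2)
    o=np.zeros((450,790,3),np.uint8);o[:400,:400]=a;o[:450,410:785]=b
    cv2.imwrite(f"pics/{n}.png",cv2.convertScaleAbs(o,alpha=1.5))
E
python3 - <<'E'
from h import *
Y=-.019
movel([.612,Y,.089],v=.012);wait(.3);print(get_tcp_pos())
movel([.67,Y,.089],v=.06);movel([.70,Y,.33],v=.2)
movej(np.r_[-.9,get_joint_pos()[1:]]); print(get_time(),get_tcp_pos()); pair("z3")
E
```

```text
[ 0.6119 -0.019   0.089 ]
16.1583 [ 0.4421 -0.5423  0.3287]
```

View pics/z3.png

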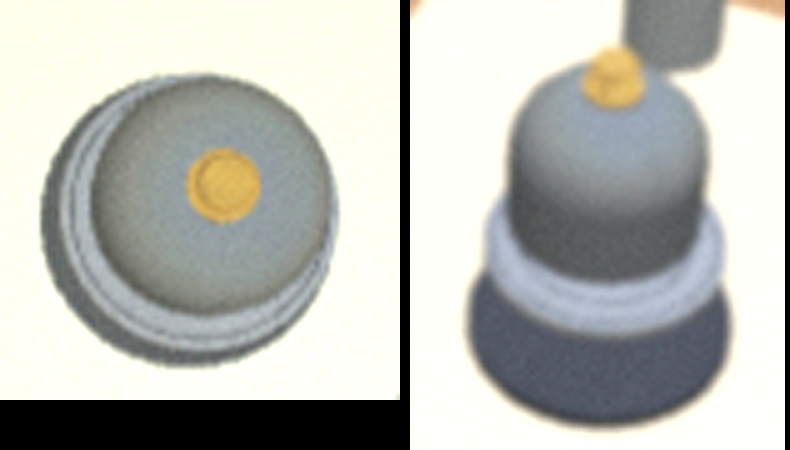

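```bash
python3 - <<'E'
from h import *
pl=crop([(60,205),(80,281),(125,328),(200,350),(270,330),(315,285),(338,210),(195,72),(140,85)],330,170)
s=circfit("top",pl,.062,.07);print("plate top",s.x,s.fun)
def e4(c,m):
    p=proj("top",skirt(c));return np.array([p[:,0].min(),p[:,0].max(),p[:,1].max()])-m
for pts in([(92,190),(332,190),(212,315)],):
    q=crop(pts,330,170);m=[q[0,0],q[1,0],q[2,1]]
    s=least_squares(lambda c:e4(c,m),[.5,-.07]);print("bell top",s.x,s.fun)
print("bell side",side_bell(507-410,708-410,281,325,160,5))
print("neck",at("top",crop([(225,182)],330,170)[0],.186),at("side",crop([(617,64)],325,160,410)[0],.186))
# predicted picture of a centred bell
for C in ([.557,-.0185],):
  for cam,x0,y0,o in(("top",330,170,0),("side",325,160,410)):
    p=proj(cam,skirt(C));n=proj(cam,[[*C,.186]])
    f=lambda p:((p-[x0,y0])*5+[o,0])
    p=f(p);print(cam,"bell l,r,b",p[:,0].min(),p[:,0].max(),p[:,1].max(),"neck",f(n),"plate c",f(proj(cam,[[*C,.07]])))
E
```

```text
plate top [ 0.5573 -0.0181] [-0.0007 -0.0006 -0.      0.0001 -0.0005 -0.0011 -0.0004 -0.0005 -0.0008]
bell top [ 0.5591 -0.0188] [-0.2761  0.2594 -0.0039]
bell side (array([ 0.5607, -0.0232]), array([-0.4518,  0.4341, -0.0437]))
neck [ 0.5584 -0.0173] [ 0.5562 -0.0191]
top bell l,r,b 87.99150648172855 330.70137642113195 317.8393991436344 neck [[226.227  183.5482]] plate c [[197.2358 207.8327]]
side bell l,r,b 502.34883304566296 708.6874317884241 287.9659432467845 neck [[612.67    61.9092]] plate c [[599.4707 238.1298]]
```

Top camera puts the bell within about 2 mm of centre. The side camera's skirt fit gives about 4 mm, so the two disagree slightly. I'll settle it with the wrist camera from straight above.

```bash
cat >>h.py <<'E'
def fish(px,z):  # wrist pixel -> world at height z
    c=camera_info("wrist");K=c["intrinsics"];M=c["tool_from_camera"];q=get_ee_rot();R=Ro.from_quat(np.r_[q[1:],q[0]]).as_matrix()
    px=np.atleast_2d(px)-K[:2,2];r=np.hypot(*px.T);t=r/K[0,0]
    d=np.c_[np.sin(t)*px[:,0]/r,-np.sin(t)*px[:,1]/r,-np.cos(t)]@M[:3,:3].T@R.T
    o=get_tcp_pos()+R@M[:3,3]; return (o+d*((z-o[2])/d[:,2])[:,None])[:,:2]
E
python3 - <<'E'
from h import *
M=camera_info("wrist")["tool_from_camera"]
q=quat(-np.arcsin(.2782)); R=Ro.from_quat(np.r_[q[1:],q[0]]).as_matrix()
print("optic axis",R@M[:3,:3]@[0,0,-1])
p=np.array([.558,-.0185,.45])-R@M[:3,3]; print(p)
move_pose(p,q);wait(.3); im=read_camera("wrist")
K=camera_info("wrist")["intrinsics"];u,v=int(K[0,2]),int(K[1,2])
print(u,v,fish([[u+.5,v+.5]],.07),get_tcp_pos(),get_time())
c=im[v-62:v+62,u-62:u+62,::-1]; cv2.imwrite("pics/w.png",im[:,:,::-1])
cv2.imwrite("pics/z4.png",cv2.convertScaleAbs(cv2.resize(c,None,fx=4.5,fy=4.5,interpolation=2),alpha=1.4))
E
```

```text
optic axis [-0.0002  0.0005 -1.    ]
[ 0.5291 -0.0192  0.274 ]
313 200 [[ 0.5584 -0.0184]] [ 0.5292 -0.0195  0.274 ] 18.55
```

View pics/z4.png

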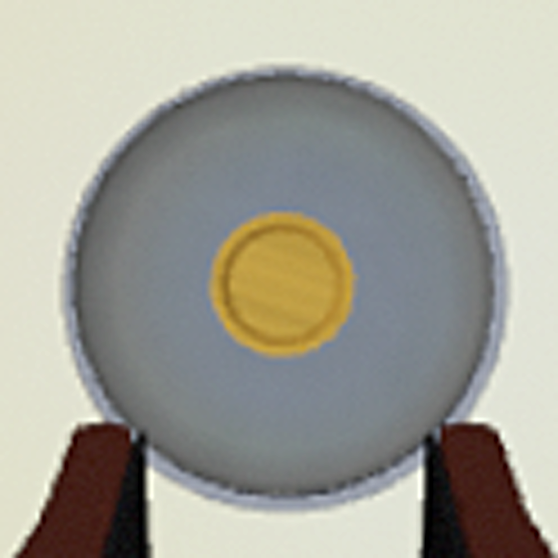

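In the wrist view from above, the plate rim spans 62–508 by 65–511 px (centre about 285,288). The bell's skirt spans 75–495 by 78–496 px (centre 285,287) at about 3.6 px/mm. The rim shows as an even ring all round, so skirt and plate agree to within about 1 mm. I'll back away and hand in.

```bash
python3 - <<'E'
from h import *
x=lambda p,z:fish([[313-62+(p[0]+.5)/4.5-.5,200-62+(p[1]+.5)/4.5-.5]],z)[0]
print("plate",x((285,288),.07),"skirt",x((285,287),.13),"neck",x((282.5,284),.186))
movel(get_tcp_pos()+[0,0,.08],v=.15);movej(np.r_[-.9,get_joint_pos()[1:]]);wait(.5)
print(get_time());pair("z5");job_done()
E
```

```text
plate [ 0.557  -0.0189] skirt [ 0.5574 -0.019 ] neck [ 0.5581 -0.0185]
21.2917
the job is handed in; nothing more can be done
```

The bell now stands in the middle of the turntable's plate, to within about 1 mm by my last wrist-camera check. It started about 22 mm off-centre, away from the robot. I tapped it back with slow pushes (about 12 mm/s) low on the skirt, using two part-open fingers with the tool leaned away from the neck. The push forces I read stayed around 2 N. I never gripped or lifted the bell or touched the neck, and handed the job in at about 21 s with the hand well clear.

| Check | Bell minus plate centre (x, y) |
|---|---|
| Wrist camera from straight above, skirt | about (0.4, -0.1) mm |
| Wrist camera from straight above, neck | about (1.1, 0.4) mm |
| Top camera, skirt | about (1.8, -0.7) mm |
| Top camera, neck | about (1.1, 0.8) mm |
| Side camera, skirt | about (3.7, -2.4) mm |
| Side camera, neck | about (-0.8, 1.7) mm |

- **Disagreement:** the side camera's skirt fit is the outlier at about 4.4 mm, still inside the 5 mm limit. It differed from that camera's own neck reading by a similar amount before any push. I put it down to blurred edges and trusted the overhead views.
- **Not checked:** I saved a last picture just before handing in but did not view it. I touched nothing after the wrist-camera check.

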